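# Clamp and stamp a pine block on the bench marking press

### The job

Lay the long pine offcut flat on the marking press, lengthways under its head, pushed home against both the end stop and the side fence, and let go of it. Then press the round trigger to its halfway stop and pause there for about a second with the clamp foot down over the wood, then press the trigger fully down to stamp it, and let the trigger come back up. The block must stay home throughout the stamping; leave the other loose things on the bench where they are.

Things in the scene. Friction and masses are not known exactly. Their poses are not given: they have to be found in the camera images.
- offcut_1: the long pine offcut: a rectangular pine block 46 x 120 x 30 mm (its own x, y, z), loose, about 0.12 kg, lying flat. Origin at the centre of its underside; y is its long axis, z up. Longer and narrower than the beech offcut. It may lie on either side of the press.
- press: marking press, fixed to the bench. Grey base plate 8 mm thick, 220 x 220 mm (x -105 to 115, y -110 to 110 mm). Origin on the bench under the plate; x points from its open loading side to its head, y left, z up. The block's bay lies along x at y = -50 mm; the black mushroom trigger (axis x -30, y 65 mm) stands on a steel housing 68 mm across, 38 mm above the bench.
- end_stop (a point): middle of the end stop's front face, at plate level: an aluminium bar across the far end of the bay, 56 mm wide, rising 20 mm above the plate; axes as the press
- side_fence (a point): middle of the side fence's face towards the bay, at plate level: an aluminium bar 115 mm long, 12 mm thick, rising 8 mm above the plate, along the left of the bay; the right of the bay is open; axes as the press
- head_front (a point): middle of the lower front edge of the press head, 68 mm above the bench: a grey box 56 mm wide that overhangs the far 35 mm of the bay from a column behind the end stop; its top is 102 mm above the bench. The raised round clamp foot hangs under it, 41 mm above the plate; axes as the press
- seat (a point): the point on the base plate's upper face (8 mm above the bench) where the centre of the block's underside lies when the block is fully home against end stop and side fence; x along the bay towards the end stop, y to the left towards the side fence, z up (same axes as the press). The block's long axis then lies along x and its near 85 mm lie in front of the head.
- trigger_top (a point): the middle of the flat top of the trigger cap, 76 mm above the bench when up; it goes straight down 24 mm in all when pressed
- first_stage (a joint): travel of the trigger's first stage in m: 0 up, 0.012 at the halfway stop. Light spring: about 2 N at the start, 4 N at the halfway stop.
- second_stage (a joint): further travel of the trigger beyond the halfway stop in m: 0 to 0.012 (fully down). It yields only above about 10 N beyond the halfway stop and needs about 15 to 16 N fully down. Both stages spring back when let go.
- clamp_foot (a joint): travel of the clamp foot under the head in m: 0 raised, 0.010 down (1 mm above a 30 mm block). It goes with the first stage: down when the trigger is at its halfway stop, up when it is let go.
- offcut_2: bystander: short beech offcut, 60 x 85 x 24 mm, wider, shorter and lower than the pine one; origin at the centre of its underside, y its long axis
- sanding_block: bystander: brown sanding block 64 x 112 x 36 mm; origin under its centre
- screw_tin: bystander: grey open tin, 73 mm across, 54 mm high; origin under its centre
- tape_measure: bystander: yellow tape measure 67 x 77 x 31 mm; origin under its centre

How it is judged:
By the outcome, as a careful person would: the job done as asked, in the order asked, and still so for the second after the job is handed in, with the robot touching nothing.
It also fails if it takes over 64 s, if anything falls off the work surface, if the arm or the gripper's body presses on something with over 40 N, if the wrist force passes 120 N, or if a joint passes its speed limit or range.

### The arm

A 6-joint arm with a two-finger parallel gripper is mounted at the origin on a cart in front of the work surface, level with it; the furniture and walls round the work are solid. World frame = base frame: x ahead of the robot, y to its left, z up, the work surface at z = 0. Lengths are in m, angles in rad, forces in N, time in s.
With the tool pointing down it reaches from about 0.25 to 0.775 m from the base axis. Payload 4 kg.
Tool frame: the origin (TCP) lies on the centre line of the jaws, within the pads' length; the fingertips stand 17 mm ahead of it and the grasp point (between the pads) lies 2 mm behind it; z points along the fingers, y is the line along which they close (so a half turn about z gives the same grasp; the last joint's range is limited). The gripper opens to 94 mm and grips with 3 to 60 N. Pads are 16 mm wide; open, the fingers measure 119 mm over their backs; the gripper's body (75 mm by 177 mm) begins 78 mm behind the grasp point.
Start: joints at [-1.22, 0.087, 1.371, -0, 1.684, -0.103], TCP at [0.241, -0.494, 0.188] pointing down, gripper open.
Joint ranges: [-3.1, 3.1], [-0.76, 2.03], [0.27, 2.55], [-1.08, 4.22], [0.17, 2.65], [-2.57, 2.57]. Speed limits (rad/s): [2.79, 2.79, 3.14, 3.14, 3.14, 3.14].

### API

Orientations are given as [roll, pitch, yaw] about the fixed x, y, z axes, in that order (R = Rz(yaw) Ry(pitch) Rx(roll)).
In Python, from bench import robot gives the robot as it stands.
- The arm moves only by the tool servo_tool, never from a script. Its argument "plan" is a list of rows, each a list of 7 numbers: the shift along the tool's x, y, z normalised to -1 to 1, where 1 is 0.1 m, then the turn, a rotation vector about the tool's x, y, z normalised to -1 to 1, where 1 is pi/2 rad, then the finger opening in mm, from 0 to 94. In form: [[x, y, z, ax, ay, az, gripper], ...]. A call has 1 to 12 rows; each row is the pose to reach, as a shift and turn from the pose commanded when the call began, along the tool's axes at that moment; what a row does not reach only later rows make up. A row lasts 1/12 s, in which the tool goes at most 41.7 mm and 7.16 degrees, less where a joint would pass 70% of its speed; a pose out of reach is approached as far as the arm can. A call with a number of a shift or a turn outside -1 to 1 is refused whole. A call with a gripper value outside its range is refused whole. The fingers move at their own pace and stop on an object; the grip force is fixed at half the most. Time passes only in rows, so rows that repeat a pose let the fingers close. It gives the time, the measured TCP pose, the force, the opening and the grip force at its end, in the units of the state.
- robot.get_obs(): the state, without advancing time (a new reading comes with each control period).
- robot.snapshot(name): name is "side" or "top" or "wrist"; returns the picture (400x640x3 uint8, red, green, blue); there is no depth.
- robot.camera_params(name): a dict with "camera_matrix" (3x3 intrinsics, pixels), "rvec" (rotation vector, rad) and "tvec" (3), from world to camera coordinates, as OpenCV has them; the wrist camera has in their place "tool_from_camera" (4x4, takes a point from camera to tool coordinates, whose origin is the TCP and whose axes are the flange's). Camera axes: x right, y down, z forward; pixel columns grow to the right and rows downward; lengths in m; the calibration is good to about 2 mm. A picture is of the moment at which its call begins: read the wrist's pose just before it. camera_params takes no time and is no camera call.
- robot.close_job(): hands the job in; it is judged then, once.
Trained networks look in the newest picture that a camera, given by its name, has taken for a name from the list of things; names that differ only in an ending like _2 or _b are one class to them, and where a whole thing is asked for, a point or a joint stands for the part that bears it (a point fixed in the world has none). Each returns a list of dicts, best first, with "conf" (0 to 1); they miss things now and then, are a little off and sometimes report something else, mostly with a low value. They report only what shows in the picture. A call takes as long as a camera call.
- robot.find_in(thing, camera): "extent" ([centre column, centre row, width, height] in pixels, round what is visible of it).
The state is a dict: "time": time; "joint_positions": joint angles; "qvel": joint speeds; "joint_torque": joint torques, N m; "tool_pos": TCP position; "ee_rot": TCP orientation; "wrist_force": force on the tool from outside, world axes, zero at the start; "wrist_torque": the same for the moment, N m; "width": finger opening in m; "finger_force": force on a finger pad.
Only numpy, scipy, OpenCV 4.12 (cv2) and the standard library are available. Lean on these libraries where they do the work, as an engineer would, in place of code of your own. Each camera call takes 0.05 s, during which the arm holds its last target. There are 200 camera calls.

## Working session

There is one attempt and no reset: what is moved stays moved. The work goes in short steps, Python scripts to look and compute and a tool call to move; the robot and the scene stay as the last step left them, time stands still between calls to the robot, and variables do not carry over. Pictures are saved under pics/ and viewed, at most 10 in all, crops included, and the job is handed in when it is done.

Besides the shell and the picture viewer there is one more tool, called after "Request:" as name(argument=value, ...) on one line, values as JSON. servo_tool: Moves the arm, as the interface text tells. Scaled input: -1 to 1 covers 0.1 m each way for a shift and pi/2 rad each way for a turn. Its arguments: {"type":"object","properties":{"plan":{"type":"array","items":{"type":"array","items":{"type":"number"}}}},"required":["plan"]}

```bash
mkdir -p pics; ls; cat > h.py <<'E'
import numpy as np, cv2
from scipy.spatial.transform import Rotation as R
from bench import robot
def save(cam,name):
    im=robot.snapshot(cam); cv2.imwrite(f'pics/{name}.png',im[:,:,::-1]); return im
def ray(cam,px,obs=None):
    p=robot.camera_params(cam); K=np.array(p['camera_matrix'],float)
    d=np.linalg.inv(K)@np.array([px[0],px[1],1.])
    if 'rvec' in p:
        Rm=cv2.Rodrigues(np.array(p['rvec'],float))[0]; t=np.array(p['tvec'],float).ravel()
        return -Rm.T@t, Rm.T@d
    T=np.array(p['tool_from_camera']); o=obs or robot.get_obs()
    Rt=R.from_euler('xyz',o['ee_rot']).as_matrix()
    return Rt@T[:3,3]+o['tool_pos'], Rt@T[:3,:3]@d
def at(cam,px,z,obs=None):
    o,d=ray(cam,px,obs); return o+d*(z-o[2])/d[2]
def proj(cam,P,obs=None):
    p=robot.camera_params(cam); K=np.array(p['camera_matrix'],float)
    P=np.atleast_2d(P)
    if 'rvec' in p:
        Rm=cv2.Rodrigues(np.array(p['rvec'],float))[0]; c=P@Rm.T+np.array(p['tvec'],float).ravel()
    else:
        T=np.array(p['tool_from_camera']); o=obs or robot.get_obs()
        Rt=R.from_euler('xyz',o['ee_rot']).as_matrix()
        c=(P-o['tool_pos'])@Rt; c=(c-T[:3,3])@T[:3,:3]
    q=c@K.T; return q[:,:2]/q[:,2:]
E
python3 - <<'E'
from h import *
np.set_printoptions(precision=3,suppress=True)
print(robot.get_obs())
for c in ['top','side']:
    save(c,c+'1')
    o,d=ray(c,(320,200)); print(c,o,d)
    for t in ['offcut_1','offcut_2','press','end_stop','side_fence','trigger_top','head_front','seat']:
        r=robot.find_in(t,c)
        print(c,t,[(np.round(x['extent'],1),round(x['conf'],2)) for x in r[:3]])
E
```

```text
pics
{'time': 0.0, 'joint_positions': array([-1.22 ,  0.088,  1.372, -0.   ,  1.684, -0.103]), 'qvel': array([ 0.001, -0.   ,  0.001, -0.002, -0.   , -0.   ]), 'joint_torque': array([ -0.001, -34.018, -30.243,   0.072,   0.033,  -0.   ]), 'tool_pos': array([ 0.241, -0.494,  0.186]), 'ee_rot': array([-3.139, -0.   ,  0.454]), 'wrist_force': array([-0.401, -0.866,  0.672]), 'wrist_torque': array([0.004, 0.   , 0.015]), 'finger_force': 0.0, 'width': 0.09386645746757719}
top [ 0.294 -0.007  1.406] [ 0.208 -0.012 -0.978]
top offcut_1 [(array([364. , 240.3,  25.4,  36.3]), 0.7), (array([195.8, 232.4,  27.8,  26.1]), 0.67)]
top offcut_2 [(array([364. , 240.3,  25.4,  36.3]), 0.7), (array([195.8, 232.4,  27.8,  26.1]), 0.67)]
top press [(array([291. , 206.9,  67.6,  76.8]), 0.8), (array([206.4, 169.8,  32.6,  25.4]), 0.19)]
top end_stop [(array([291.6, 205.9,  64.9,  73.2]), 0.59), (array([208.3, 170.5,  24.3,  21.6]), 0.42)]
top side_fence [(array([291.6, 207.9,  66.5,  77.1]), 0.91)]
top trigger_top [(array([270.1, 218.9,  16.1,  15.8]), 0.65)]
top head_front [(array([290.4, 208.6,  69.7,  78.9]), 0.88)]
top seat [(array([291.9, 207.1,  71.8,  72.9]), 0.92)]
side [1.287 0.208 1.026] [-0.585 -0.203 -0.785]
side offcut_1 [(array([455.4, 224.4,  27.9,  27.8]), 0.94), (array([294.6, 175.2,  18.6,  30.9]), 0.74), (array([355.2, 221.2,  70.4,  61.7]), 0.74)]
side offcut_2 [(array([455.4, 224.4,  27.9,  27.8]), 0.94), (array([294.6, 175.2,  18.6,  30.9]), 0.74), (array([355.2, 221.2,  70.4,  61.7]), 0.74)]
side press []
side end_stop [(array([351.6, 220.1,  71. ,  61.2]), 0.84), (array([375.5, 203. ,  17.7,  15. ]), 0.62)]
side side_fence [(array([351.7, 222.3,  74.8,  58.3]), 0.86)]
side trigger_top [(array([375.9, 202.8,  15.2,  14.6]), 0.66)]
side head_front [(array([354.6, 220.8,  78.1,  61.4]), 0.65)]
side seat [(array([352.5, 220.3,  68.3,  63.2]), 0.72)]
```

View pics/top1.png

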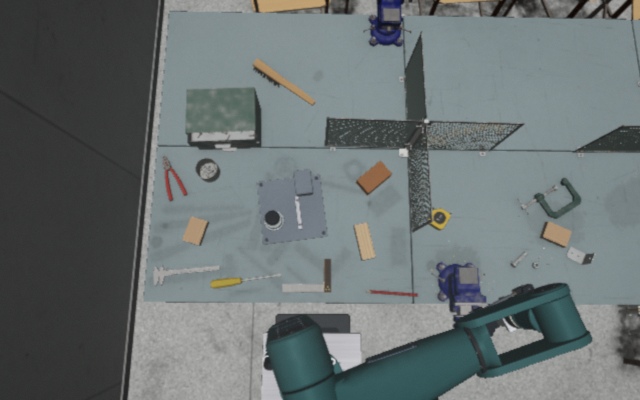

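View pics/side1.png

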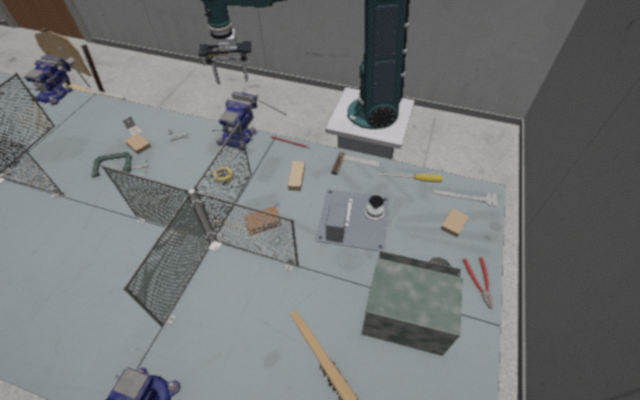

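The top view shows the pine offcut at (364,240), right of the press at (291,207). The press head is at (303,183) and the trigger at (272,219). The beech offcut is at (196,231), and there is a mesh screen near column 415. The side view agrees with this.

```bash
python3 - <<'E'
from h import *
np.set_printoptions(precision=3,suppress=True)
im=cv2.imread('pics/top1.png')
hsv=cv2.cvtColor(im,cv2.COLOR_BGR2HSV)
m=cv2.inRange(hsv,(8,50,120),(30,255,255)); m2=np.zeros_like(m); m2[215:270,345:385]=m[215:270,345:385]
c=max(cv2.findContours(m2,0,2)[0],key=cv2.contourArea); b=cv2.boxPoints(cv2.minAreaRect(c))
W=np.array([at('top',q,0.03)[:2] for q in b]);print('pine',b.tolist(),W.tolist(),W.mean(0))
for k in range(2): e=W[k+1]-W[k];print(np.linalg.norm(e),np.degrees(np.arctan2(e[1],e[0])))
print('trig',at('top',(270.5,218.5),.076),at('side',(376,200),.076))
print('head',at('top',(303,183),.102))
for q in [(259,187),(322,176),(326,234),(265,243)]: print('plate',at('top',q,.008))
for q in [(412,150),(412,230),(428,230),(440,217)]: print('mesh',q,at('top',q,0))
big=cv2.resize(im[150:290,230:430],None,fx=4,fy=4,interpolation=2); cv2.imwrite('pics/crop.png',big)
E
```

```text
pine [[353.7033386230469, 225.2947235107422], [367.0157165527344, 222.26918029785156], [374.8153381347656, 256.58746337890625], [361.5029602050781, 259.61297607421875]] [[0.5004723373939062, -0.13828464046870217], [0.5111581646728928, -0.1833674021097474], [0.3961570176117944, -0.20747288894841212], [0.38587660230100557, -0.16306153530022272]] [ 0.448 -0.173]
0.046331871339496226 -76.66544351932484
0.11750037583385602 -168.16157809431346
trig [0.514 0.137 0.076] [0.522 0.135 0.076]
head [0.627 0.032 0.102]
plate [0.635 0.187 0.008]
plate [ 0.677 -0.031  0.008]
plate [ 0.473 -0.046  0.008]
plate [0.441 0.16  0.008]
mesh (412, 150) [ 0.779 -0.353  0.   ]
mesh (412, 230) [ 0.49  -0.342  0.   ]
mesh (428, 230) [ 0.491 -0.397  0.   ]
mesh (440, 217) [ 0.537 -0.441  0.   ]
```

View pics/crop.png

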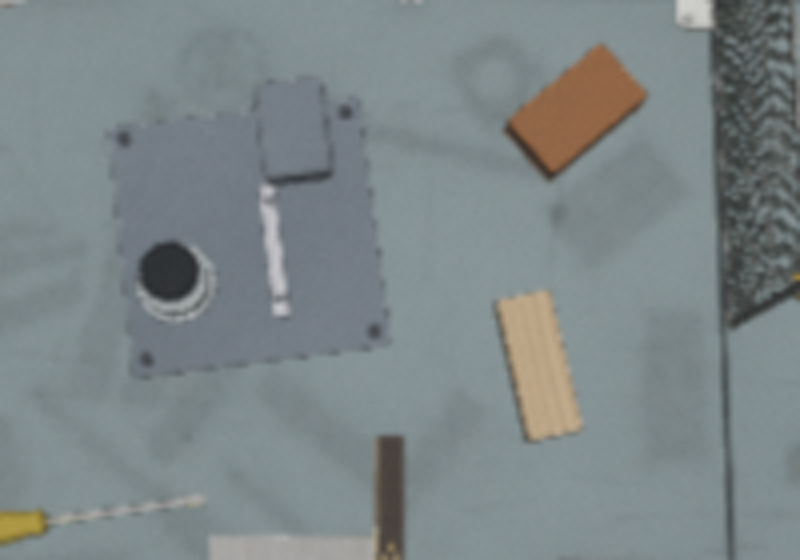

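The crop confirms the layout. The bay is on the right of the fence (crop column ~275), and its open loading side faces the robot. I'll move over the pine block next.

Request:
servo_tool(plan=[[0.4, -0.27, 0, 0, 0, 0, 94], [0.8, -0.53, 0, 0, 0, 0, 94], [1, -0.66, 0, 0, 0, 0, 94]])

```text
time: 1.15
tool_pos: [0.3025, -0.3898, 0.1874]
ee_rot: [-3.141, -0.001, 0.452]
wrist_force: [1.4, -1.3, -0.3]
width: 0.0939
finger_force: 0.0
```

Request:
servo_tool(plan=[[0.4, -0.27, 0, 0, 0, 0, 94], [0.8, -0.53, 0, 0, 0, 0, 94], [1, -0.66, 0, 0, 0, 0, 94]])

```text
time: 1.4
tool_pos: [0.3638, -0.2859, 0.1878]
ee_rot: [3.141, -0.001, 0.454]
wrist_force: [1.5, 0.2, -0.9]
width: 0.094
finger_force: 0.0
```

Request:
servo_tool(plan=[[0.3, -0.2, 0, 0, 0, 0.05, 94], [0.6, -0.4, 0, 0, 0, 0.1, 94], [0.8, -0.6, 0, 0, 0, 0.158, 94], [0.8, -0.6, 0, 0, 0, 0.158, 94], [0.8, -0.6, 0, 0, 0, 0.158, 94]])

```text
time: 1.82
tool_pos: [0.409, -0.1981, 0.1878]
ee_rot: [3.141, -0.0, 0.21]
wrist_force: [-0.3, -0.4, 0.1]
width: 0.094
finger_force: 0.0
```

```bash
python3 - <<'E'
from h import *
np.set_printoptions(precision=3,suppress=True)
o=robot.get_obs(); print(o['time'],o['tool_pos'],o['ee_rot']); print(robot.camera_params('wrist'))
save('wrist','w1')
E
```

```text
1.8167 [ 0.409 -0.198  0.188] [ 3.141 -0.     0.21 ]
{'camera_matrix': array([[337.302,   0.   , 317.066],
       [  0.   , 337.302, 201.089],
       [  0.   ,   0.   ,   1.   ]]), 'tool_from_camera': array([[-0.001, -0.971, -0.238,  0.069],
       [ 1.   , -0.001, -0.001, -0.   ],
       [ 0.001, -0.238,  0.971, -0.197],
       [ 0.   ,  0.   ,  0.   ,  1.   ]])}
```

View pics/w1.png

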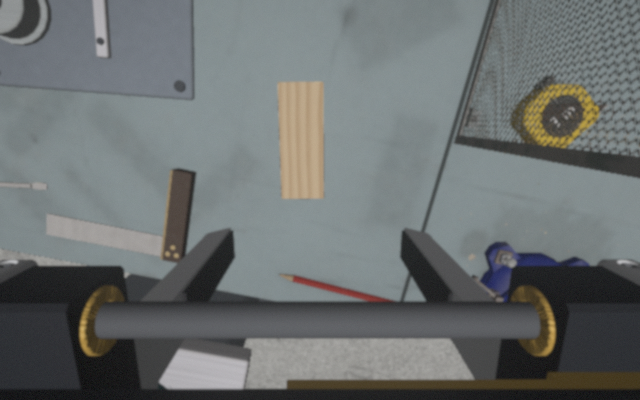

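The wrist view shows the pine block at columns 278–324, rows 82–199. It sits between the jaws and is already nearly aligned. The press plate corner is at (192,98) and the fence end at (101,57).

```bash
python3 - <<'E'
from h import *
np.set_printoptions(precision=4,suppress=True)
o=robot.get_obs()
im=cv2.imread('pics/w1.png'); hsv=cv2.cvtColor(im,cv2.COLOR_BGR2HSV)
m=cv2.inRange(hsv,(8,50,120),(30,255,255)); m2=np.zeros_like(m); m2[70:215,260:345]=m[70:215,260:345]
c=max(cv2.findContours(m2,0,2)[0],key=cv2.contourArea); b=cv2.boxPoints(cv2.minAreaRect(c)); print(b)
W=np.array([at('wrist',q,0.03,o)[:2] for q in b]);print(W,W.mean(0))
for k in range(2): e=W[k+1]-W[k];print(np.linalg.norm(e),np.arctan2(e[1],e[0]))
yaw=o['ee_rot'][2]; d=W.mean(0)-o['tool_pos'][:2]
print('tool delta',d[0]*np.cos(yaw)+d[1]*np.sin(yaw), d[0]*np.sin(yaw)-d[1]*np.cos(yaw),'yaw',yaw)
print('corner',at('wrist',(192,98),.008,o), at('wrist',(0,86),.008,o))
E
```

```text
[[277.8825  82.0829]
 [321.988   81.6819]
 [323.0363 196.9906]
 [278.9308 197.3915]]
[[ 0.5024 -0.1389]
 [ 0.5118 -0.1818]
 [ 0.3967 -0.2075]
 [ 0.3865 -0.161 ]] [ 0.4493 -0.1723]
0.04395487200165364 -1.3552500074316423
0.11794362505752902 -2.921622772718765
tool delta 0.045328657110175155 -0.017758871530282064 yaw 0.2078539256627041
corner [ 0.4693 -0.049   0.008 ] [0.4396 0.1518 0.008 ]
```

Request:
servo_tool(plan=[[0.25, -0.18, 0.35, 0, 0, 0, 94], [0.25, -0.18, 0.7, 0, 0, 0, 94], [0.25, -0.18, 0.95, 0, 0, 0, 94]])

```text
time: 2.12
tool_pos: [0.4287, -0.1765, 0.0899]
ee_rot: [-3.141, 0.002, 0.206]
wrist_force: [0.5, -0.4, -0.9]
width: 0.0941
finger_force: 0.0
```

Request:
servo_tool(plan=[[0, 0, 0.3, 0, 0, 0, 94], [0, 0, 0.5, 0, 0, 0, 94], [0, 0, 0.64, 0, 0, 0, 94], [0, 0, 0.64, 0, 0, 0, 94], [0, 0, 0.64, 0, 0, 0, 44], [0, 0, 0.64, 0, 0, 0, 40], [0, 0, 0.64, 0, 0, 0, 40], [0, 0, 0.64, 0, 0, 0, 40], [0, 0, 0.64, 0, 0, 0, 40], [0, 0, 0.64, 0, 0, 0, 40], [0, 0, 0.64, 0, 0, 0, 40], [0, 0, 0.64, 0, 0, 0, 40]])

```text
time: 3.12
tool_pos: [0.4295, -0.1763, 0.0288]
ee_rot: [3.141, -0.0, 0.206]
wrist_force: [-0.2, 0.3, -0.4]
width: 0.0437
finger_force: 0.0
```

Request:
servo_tool(plan=[[0, 0, 0, 0, 0, 0, 30], [0, 0, 0, 0, 0, 0, 30], [0, 0, 0, 0, 0, 0, 30], [0, 0, 0, 0, 0, 0, 30]])

```text
time: 3.45
tool_pos: [0.4294, -0.1763, 0.0285]
ee_rot: [-3.142, 0.0, 0.206]
wrist_force: [0.2, -0.3, 0.4]
width: 0.0302
finger_force: 0.0
```

```bash
python3 - <<'E'
from h import *
o=robot.get_obs(); print(o['width'],o['finger_force'],o['tool_pos'])
save('wrist','w2')
E
```

```text
0.03023220282209 0.0 [ 0.42938526 -0.1762764   0.02851687]
```

View pics/w2.png

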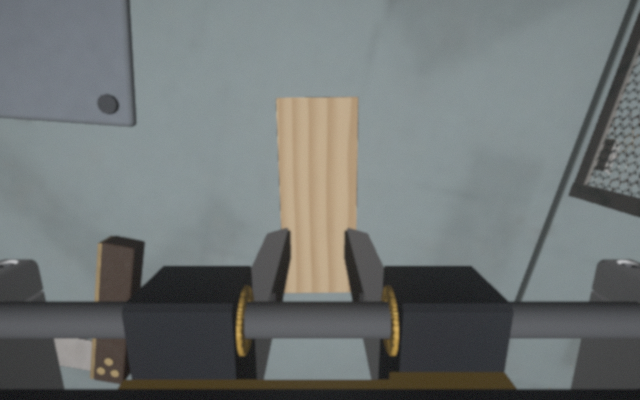

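The fingers closed to 30 mm without touching anything, so they passed above the block, which is visible underneath them at rows 97–292. I'll check the true height from the block's apparent size before moving.

```bash
python3 - <<'E'
from h import *
np.set_printoptions(precision=4,suppress=True)
o=robot.get_obs(); print(o['wrist_force'],o['joint_positions'])
q=[(277.5,97),(358,97)]; r=[(281,292),(355,292)]
for z in (0,.01,.02,.03,.04,.05):
    f=[at('wrist',p,z,o)[:2] for p in q]; g=[at('wrist',p,z,o)[:2] for p in r[:1]]
    print(z,np.linalg.norm(f[0]-f[1]),np.linalg.norm(f[0]-g[0]))
    f=(f[0]+f[1])/2; print('  centre', f-0.06*np.array([np.cos(.21),np.sin(.21)]))
# finger points in tool frame
Rt=R.from_euler('xyz',o['ee_rot']).as_matrix()
for s in (-.03,-.02,-.01,0,.01,.017): print(s,[proj('wrist',o['tool_pos']+Rt@np.array([.008,y,s]),o).round(0).tolist() for y in(-.015,.015,-.0275)])
im=cv2.imread('pics/w2.png')[80:310,230:410]; cv2.imwrite('pics/w2c.png',cv2.resize(im,None,fx=2.6,fy=2.6,interpolation=2))
E
```

```text
[-0.1372 -0.3661  0.3234] [-0.5118 -0.0141  1.7988 -0.0001  1.357   0.8534]
0 0.0515242809781976 0.13759387923082042
  centre [ 0.4512 -0.1719]
0.01 0.049239820000948877 0.1314933021467055
  centre [ 0.4506 -0.172 ]
0.02 0.0469553590237001 0.12539272506259064
  centre [ 0.45   -0.1721]
0.03 0.04467089804645134 0.11929214797847587
  centre [ 0.4494 -0.1722]
0.04 0.042386437069202566 0.11319157089436095
  centre [ 0.4488 -0.1723]
0.05 0.04010197609195384 0.10709099381024603
  centre [ 0.4482 -0.1724]
-0.03 [[[290.0, 238.0]], [[347.0, 238.0]], [[266.0, 238.0]]]
-0.02 [[[291.0, 232.0]], [[345.0, 232.0]], [[268.0, 232.0]]]
-0.01 [[[292.0, 226.0]], [[344.0, 226.0]], [[271.0, 226.0]]]
0 [[[294.0, 221.0]], [[343.0, 221.0]], [[273.0, 221.0]]]
0.01 [[[295.0, 217.0]], [[342.0, 217.0]], [[275.0, 217.0]]]
0.017 [[[295.0, 214.0]], [[341.0, 214.0]], [[276.0, 214.0]]]
```

View pics/w2c.png

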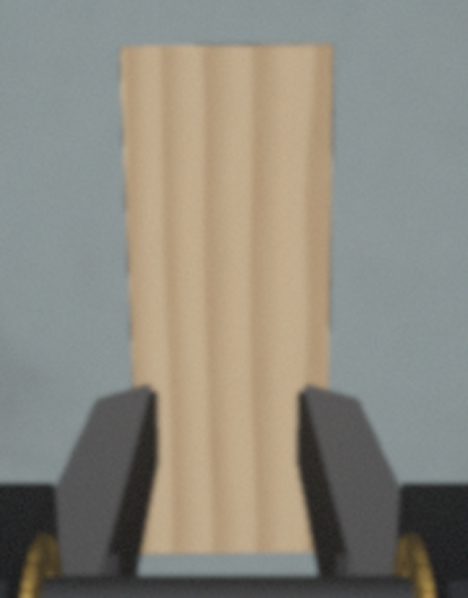

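The wrist crop shows the fingertips ending at image row ~229. That puts them well above the block top, about 15–30 mm behind the TCP and not 17 mm ahead of it as stated. I'll find the true tip height by a gentle touch on the block top.

Request:
servo_tool(plan=[[0, 0, 0.05, 0, 0, 0, 30], [0, 0, 0.1, 0, 0, 0, 30], [0, 0, 0.1, 0, 0, 0, 30]])

```text
time: 3.75
tool_pos: [0.4284, -0.1758, 0.0171]
ee_rot: [-3.14, 0.002, 0.206]
wrist_force: [-1.1, 1.0, -0.6]
width: 0.0302
finger_force: 0.0
```

Request:
servo_tool(plan=[[0, 0, 0.02, 0, 0, 0, 30], [0, 0, 0.02, 0, 0, 0, 30]])

```text
time: 3.92
tool_pos: [0.429, -0.1761, 0.016]
ee_rot: [-3.141, 0.001, 0.206]
wrist_force: [0.7, -0.1, -0.3]
width: 0.0303
finger_force: 0.0
```

Request:
servo_tool(plan=[[0, 0, 0.02, 0, 0, 0, 30], [0, 0, 0.02, 0, 0, 0, 30]])

```text
time: 4.08
tool_pos: [0.4293, -0.1763, 0.0143]
ee_rot: [-3.141, 0.0, 0.206]
wrist_force: [-0.4, 0.7, 0.5]
width: 0.03
finger_force: 0.0
```

Request:
servo_tool(plan=[[0, 0, 0.015, 0, 0, 0, 30], [0, 0, 0.015, 0, 0, 0, 30]])

```text
time: 4.25
tool_pos: [0.4293, -0.1763, 0.0129]
ee_rot: [-3.142, 0.0, 0.206]
wrist_force: [-0.2, -0.2, -0.3]
width: 0.03
finger_force: 0.0
```

Request:
servo_tool(plan=[[0, 0, 0.015, 0, 0, 0, 30], [0, 0, 0.015, 0, 0, 0, 30]])

```text
time: 4.42
tool_pos: [0.4296, -0.1765, 0.0124]
ee_rot: [3.141, -0.0, 0.206]
wrist_force: [-1.3, 0.5, 3.9]
width: 0.0299
finger_force: 2.1
```

Request:
servo_tool(plan=[[0, 0, 0.015, 0, 0, 0, 30], [0, 0, 0.015, 0, 0, 0, 30]])

```text
time: 4.58
tool_pos: [0.4297, -0.1765, 0.0123]
ee_rot: [3.141, -0.0, 0.206]
wrist_force: [-5.3, 2.7, 11.8]
width: 0.0303
finger_force: 5.9
```

Contact came at TCP z = 0.0125 with the block top at 0.030. The real fingertips are therefore about 17.5 mm behind the TCP (tip z = TCP z + 0.0175). I'll redo the grasp with that offset.

Request:
servo_tool(plan=[[0, 0, -0.1, 0, 0, 0, 30], [0, 0, -0.1, 0, 0, 0, 94], [0, 0, -0.1, 0, 0, 0, 94], [0, 0, -0.1, 0, 0, 0, 94], [0, 0, -0.1, 0, 0, 0, 94], [0, 0, -0.1, 0, 0, 0, 94], [0, 0, -0.1, 0, 0, 0, 94], [0, 0, -0.1, 0, 0, 0, 94]])

```text
time: 5.25
tool_pos: [0.4292, -0.1762, 0.0198]
ee_rot: [-3.141, 0.0, 0.206]
wrist_force: [0.3, -0.1, -0.3]
width: 0.0733
finger_force: 0.0
```

Request:
servo_tool(plan=[[0, 0, 0.1, 0, 0, 0, 80], [0, 0, 0.25, 0, 0, 0, 80], [0, 0, 0.25, 0, 0, 0, 80], [0, 0, 0.25, 0, 0, 0, 40], [0, 0, 0.25, 0, 0, 0, 40], [0, 0, 0.25, 0, 0, 0, 40], [0, 0, 0.25, 0, 0, 0, 40], [0, 0, 0.25, 0, 0, 0, 40], [0, 0, 0.25, 0, 0, 0, 40], [0, 0, 0.25, 0, 0, 0, 40], [0, 0, 0.25, 0, 0, 0, 40], [0, 0, 0.25, 0, 0, 0, 40]])

```text
time: 6.25
tool_pos: [0.4298, -0.1766, -0.0044]
ee_rot: [3.141, -0.001, 0.206]
wrist_force: [0.1, 1.0, 1.6]
width: 0.0454
finger_force: 30.0
```

Request:
servo_tool(plan=[[0, 0, -0.35, 0, 0, 0, 40], [0, 0, -0.7, 0, 0, 0, 40], [0, 0, -1, 0, 0, 0.038, 40], [-0.2, -0.3, -1, 0, 0, 0.038, 40], [-0.3, -0.7, -1, 0, 0, 0.038, 40], [-0.3, -0.9, -1, 0, 0, 0.038, 40], [-0.3, -0.9, -1, 0, 0, 0.038, 40], [-0.3, -0.9, -1, 0, 0, 0.038, 40]])

```text
time: 6.92
tool_pos: [0.3814, -0.0939, 0.0948]
ee_rot: [3.141, -0.0, 0.148]
wrist_force: [0.1, 0.2, -0.7]
width: 0.0457
finger_force: 30.0
```

```bash
python3 - <<'E'
from h import *
np.set_printoptions(precision=4,suppress=True)
o=robot.get_obs(); print(o['width'],o['finger_force'])
print('head',at('top',(297,196),.068),at('top',(312,194.5),.068))
print('fence ends',at('top',(297,197),.016),at('top',(300.5,228.5),.016))
im=save('wrist','w3')
for n in ('head_front','end_stop','side_fence','trigger_top'):
    print(n,[(np.round(x['extent'],1),round(x['conf'],2)) for x in robot.find_in(n,'wrist')[:2]])
E
```

```text
0.04566770264700801 29.978885650634766
head [0.5912 0.0525 0.068 ] [0.5968 0.0029 0.068 ]
fence ends [0.5992 0.0548 0.016 ] [0.4901 0.041  0.016 ]
head_front []
end_stop [(array([140.1,  44.4, 280.1,  88.7]), 0.69)]
side_fence [(array([140.5,  45.8, 279.7,  91.5]), 0.97)]
trigger_top [(array([140.4,  45.7, 280.8,  88.8]), 0.47)]
```

View pics/w3.png

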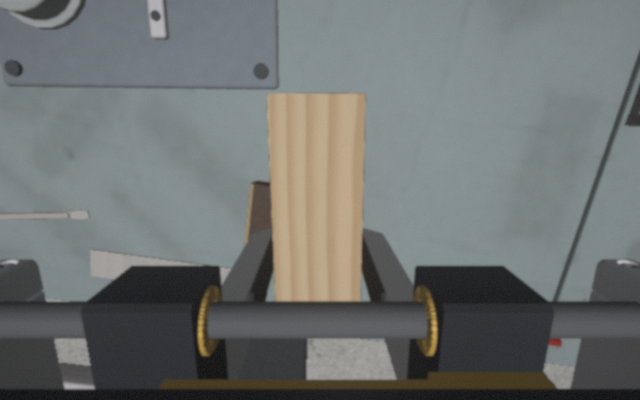

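The wrist view shows the block held square. The plate's front edge runs (5,86)–(277,88), with its right corner at (277,88), and the fence's front end spans (150–167,38).

```bash
python3 - <<'E'
from h import *
np.set_printoptions(precision=4,suppress=True)
o=robot.get_obs()
g=cv2.cvtColor(cv2.imread('pics/w3.png'),cv2.COLOR_BGR2GRAY).astype(float)
g=cv2.GaussianBlur(g,(0,0),1.2)
def rows(c,a,b):
    d=np.diff(g[a:b,c]); return a+np.argmax(abs(d))+.5
cs=np.arange(30,255,15); rs=np.array([rows(c,76,98) for c in cs]); print(rs)
k=np.polyfit(cs,rs,1)
P=[at('wrist',(c,np.polyval(k,c)),.008,o)[:2] for c in(0,277)]
e=P[0]-P[1]; print('corner',P[1],'yaw from front edge',np.arctan2(-e[0],e[1]))
# fence front end right/left edges at z=.016
for r in (10,20,30): print(r,g[r,140:180:2].round(0).astype(int))
A=[at('wrist',q,.016,o)[:2] for q in((150,38),(167,37),(163.5,2))]; print(A)
e=A[2]-A[1];print('fence yaw',np.arctan2(e[1],e[0]))
# block in hand
for z in(.12,.125,.13,): print(z,at('wrist',(269,94),z,o),at('wrist',(365,94),z,o))
E
```

```text
[86.5 87.5 87.5 87.5 87.5 87.5 87.5 88.5 88.5 88.5 88.5 88.5 89.5 89.5
 89.5]
corner [ 0.4673 -0.0496] yaw from front edge 0.13172282182592476
10 [115 115 116 122 144 157 142 129 136 156 168 152 113  98 111 117 117 117
 118 118]
20 [118 118 118 120 133 154 153 133 120 134 160 163 132 101 107 117 119 119
 119 120]
30 [118 119 119 120 125 148 172 179 180 179 179 174 150 112 102 114 118 119
 120 119]
[array([0.4901, 0.0483]), array([0.4927, 0.0357]), array([0.5161, 0.0391])]
fence yaw 0.14644406482972136
0.12 [ 0.4581 -0.0598  0.12  ] [ 0.4648 -0.1061  0.12  ]
0.125 [ 0.4578 -0.0606  0.125 ] [ 0.4643 -0.1055  0.125 ]
0.13 [ 0.4576 -0.0613  0.13  ] [ 0.4639 -0.1048  0.13  ]
```

Request:
servo_tool(plan=[[0.2, -0.14, 0, 0, 0, 0.005, 40], [0.4, -0.28, 0, 0, 0, 0.005, 40], [0.6, -0.42, 0, 0, 0, 0.005, 40], [0.8, -0.56, 0, 0, 0, 0.005, 40], [1, -0.7, 0, 0, 0, 0.005, 40], [1, -0.7, 0, 0, 0, 0.005, 40]])

```text
time: 7.67
tool_pos: [0.4731, -0.0088, 0.0946]
ee_rot: [-3.14, -0.001, 0.14]
wrist_force: [0.1, -0.7, -0.5]
width: 0.046
finger_force: 30.0
```

Request:
servo_tool(plan=[[0.22, -0.15, 0.2, 0, 0, 0, 40], [0.22, -0.15, 0.45, 0, 0, 0, 40], [0.22, -0.15, 0.65, 0, 0, 0, 40], [0.22, -0.15, 0.75, 0, 0, 0, 40], [0.22, -0.15, 0.75, 0, 0, 0, 40], [0.22, -0.15, 0.75, 0, 0, 0, 40]])

```text
time: 8.17
tool_pos: [0.4899, 0.0066, 0.0199]
ee_rot: [3.142, 0.001, 0.137]
wrist_force: [-0.7, -0.5, 0.3]
width: 0.0456
finger_force: 30.0
```

```bash
python3 - <<'E'
from h import *
o=robot.get_obs(); print(o['tool_pos'],o['ee_rot'],o['finger_force'])
save('wrist','w4')
E
```

```text
[0.48986227 0.00664454 0.01989136] [3.14157725e+00 1.11480884e-03 1.37079089e-01] 29.97883826494217
```

View pics/w4.png

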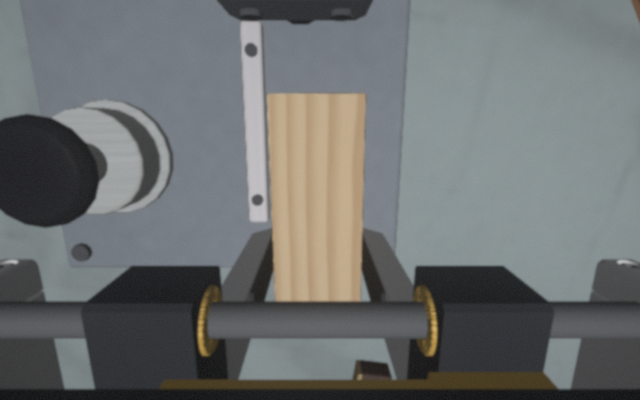

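The block is over the plate to the right of the fence. The fence's right edge runs (263,22)–(268,220), and the head's lower edge is at row ~18.

```bash
python3 - <<'E'
from h import *
np.set_printoptions(precision=4,suppress=True)
o=robot.get_obs(); y=o['ee_rot'][2]
def T(q,z):
    d=at('wrist',q,z,o)[:2]-o['tool_pos'][:2]; return np.array([d[0]*np.cos(y)+d[1]*np.sin(y), d[0]*np.sin(y)-d[1]*np.cos(y)])
g=cv2.cvtColor(cv2.imread('pics/w4.png'),cv2.COLOR_BGR2GRAY).astype(float); g=cv2.GaussianBlur(g,(0,0),1)
rs=np.arange(30,90,4); cs=np.array([255+np.argmin(np.diff(g[r,255:278]))+.5 for r in rs]); print(cs)
k=np.polyfit(rs,cs,1)
a,b=T((np.polyval(k,30),30),.016),T((np.polyval(k,88),88),.016); print('fence edge tool frame',a,b,'rel yaw(world)',-np.arctan2((a-b)[1],(a-b)[0]))
print('fence front',T((267.5,220),.016))
zt=o['tool_pos'][2]+.0345
print('block L',T((268.5,94),zt),T((275.5,295),zt),'R',T((365,94),zt))
print('head lower front',T((300,18),.068))
cL=(a+b)/2
E
```

```text
[260.5 260.5 260.5 260.5 260.5 261.5 261.5 261.5 261.5 261.5 261.5 261.5
 262.5 262.5 262.5]
fence edge tool frame [ 0.1161 -0.0317] [ 0.0858 -0.0317] rel yaw(world) 0.0011523295199836762
fence front [ 0.0072 -0.0316]
block L [ 0.0798 -0.0229] [-0.0224 -0.0228] R [0.0797 0.0215]
head lower front [ 0.1083 -0.0075]
```

Request:
servo_tool(plan=[[0, 0, 0.08, 0, 0, 0, 40], [0, 0, 0.145, 0, 0, 0, 40], [0.15, -0.02, 0.145, 0, 0, 0, 40], [0.3, -0.04, 0.145, 0, 0, 0, 40], [0.45, -0.05, 0.145, 0, 0, 0, 40], [0.55, -0.05, 0.145, 0, 0, 0, 40], [0.55, -0.05, 0.145, 0, 0, 0, 40], [0.55, -0.05, 0.145, 0, 0, 0, 40]])

```text
time: 8.88
tool_pos: [0.5438, 0.0198, 0.0054]
ee_rot: [3.141, 0.001, 0.138]
wrist_force: [-1.1, 0.4, -0.7]
width: 0.0458
finger_force: 30.0
```

Request:
servo_tool(plan=[[0, 0, 0.015, 0, 0, 0, 40], [0, 0, 0.022, 0, 0, 0, 40], [0, 0, 0.022, 0, 0, 0, 40]])

```text
time: 9.13
tool_pos: [0.5434, 0.0197, 0.0037]
ee_rot: [3.141, 0.0, 0.138]
wrist_force: [-1.3, -0.3, 1.4]
width: 0.0454
finger_force: 30.0
```

Request:
servo_tool(plan=[[0.02, 0, 0, 0, 0, 0, 40], [0.04, 0, 0, 0, 0, 0, 40], [0.06, 0, 0, 0, 0, 0, 40], [0.06, 0, 0, 0, 0, 0, 40], [0.06, 0, 0, 0, 0, 0, 40]])

```text
time: 9.55
tool_pos: [0.5487, 0.0204, 0.0036]
ee_rot: [3.141, 0.003, 0.138]
wrist_force: [-5.4, -0.2, 5.7]
width: 0.0459
finger_force: 30.0
```

Request:
servo_tool(plan=[[0.02, 0, -0.005, 0, 0, 0, 40], [0.03, 0, -0.005, 0, 0, 0, 40], [0.03, 0, -0.005, 0, 0, 0, 40]])

```text
time: 9.8
tool_pos: [0.5488, 0.0206, 0.0036]
ee_rot: [-3.141, 0.01, 0.138]
wrist_force: [-10.9, -1.7, 8.3]
width: 0.0461
finger_force: 30.0
```

Request:
servo_tool(plan=[[0, -0.02, 0, 0, 0, 0, 40], [0, -0.03, 0, 0, 0, 0, 40], [0, -0.03, 0, 0, 0, 0, 40]])

```text
time: 10.05
tool_pos: [0.5488, 0.0212, 0.0036]
ee_rot: [3.137, 0.009, 0.137]
wrist_force: [-11.2, -6.8, 6.8]
width: 0.0459
finger_force: 30.0
```

The block is against the end stop. I'll ease off that push and slide left to the fence.

Request:
servo_tool(plan=[[-0.03, 0, -0.01, 0, 0, 0, 40], [-0.03, -0.02, -0.01, 0, 0, 0, 40], [-0.03, -0.03, -0.01, 0, 0, 0, 40], [-0.03, -0.03, -0.01, 0, 0, 0, 40]])

```text
time: 10.38
tool_pos: [0.5484, 0.0224, 0.0046]
ee_rot: [3.134, 0.003, 0.137]
wrist_force: [-4.2, -10.0, 1.3]
width: 0.046
finger_force: 30.0
```

Request:
servo_tool(plan=[[0, -0.015, 0, 0, 0, 0, 40], [0, -0.02, 0, 0, 0, 0, 40], [0, -0.02, 0, 0, 0, 0, 40]])

```text
time: 10.63
tool_pos: [0.5485, 0.0224, 0.0047]
ee_rot: [3.13, 0.003, 0.137]
wrist_force: [-3.4, -14.7, 1.0]
width: 0.0459
finger_force: 30.0
```

Request:
servo_tool(plan=[[0.01, 0.025, 0, 0, 0, 0, 40], [0.02, 0.025, 0.012, 0, 0, 0, 40], [0.02, 0.025, 0.012, 0, 0, 0, 40], [0.01, 0.025, 0.012, 0, 0, 0, 40], [0.01, 0.025, 0.012, 0, 0, 0, 40]])

```text
time: 11.05
tool_pos: [0.5486, 0.0224, 0.0039]
ee_rot: [3.135, 0.004, 0.137]
wrist_force: [-5.9, -9.1, 5.0]
width: 0.0458
finger_force: 30.0
```

Request:
servo_tool(plan=[[0, 0, 0, 0, 0, 0, 56], [0, 0, 0, 0, 0, 0, 66], [0, 0, 0, 0, 0, 0, 76], [0, 0, 0, 0, 0, 0, 76], [0, 0, 0, 0, 0, 0, 76], [0, 0, 0, 0, 0, 0, 76]])

```text
time: 11.55
tool_pos: [0.5503, 0.0266, 0.0036]
ee_rot: [-3.141, -0.0, 0.139]
wrist_force: [0.2, 0.4, 1.3]
width: 0.0756
finger_force: 0.0
```

```bash
python3 - <<'E'
from h import *
np.set_printoptions(precision=4,suppress=True)
o=robot.get_obs(); print(o['tool_pos'],o['ee_rot'],o['wrist_force'],o['width'])
save('wrist','w5')
E
```

```text
[0.5503 0.0266 0.0036] [-3.1414 -0.0003  0.1385] [0.1756 0.4254 1.3009] 0.07560313139328255
```

View pics/w5.png

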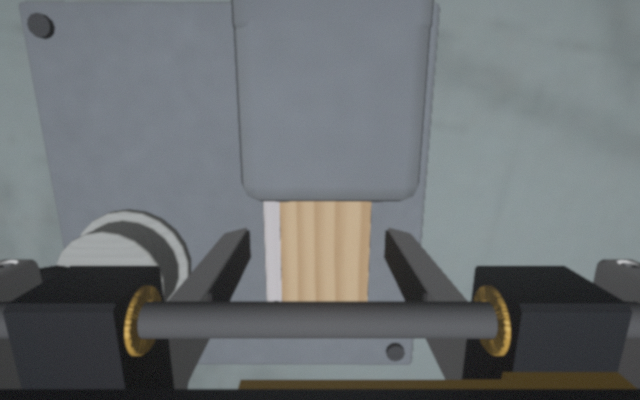

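The block lies against the fence, with both edges meeting at column 281, and its front is under the head. I'll back off upward and check how it sits.

Request:
servo_tool(plan=[[0, 0, -0.2, 0, 0, 0, 76], [0, 0, -0.5, 0, 0, 0, 76], [-0.3, 0, -0.8, 0, 0, 0, 76], [-0.6, 0, -1, 0, 0, 0, 30], [-0.9, 0, -1, 0, 0, 0, 10], [-0.9, 0, -1, 0, 0, 0, 0], [-0.9, 0, -1, 0, 0, 0, 0], [-0.9, 0, -1, 0, 0, 0, 0]])

```text
time: 12.27
tool_pos: [0.4614, 0.014, 0.1036]
ee_rot: [3.142, -0.001, 0.138]
wrist_force: [-0.8, -0.0, 0.2]
width: 0.0462
finger_force: 0.0
```

```bash
python3 - <<'E'
from h import *
np.set_printoptions(precision=4,suppress=True)
o=robot.get_obs(); print(o['tool_pos'],o['ee_rot'],o['width'])
save('wrist','w6')
print([(np.round(x['extent'],1),round(x['conf'],2)) for x in robot.find_in('trigger_top','wrist')[:2]])
E
```

```text
[0.4614 0.014  0.1036] [ 3.1415 -0.0009  0.1381] 0.04624563545559629
[(array([149.9, 113.1,  81.1,  78.2]), 0.96)]
```

View pics/w6.png

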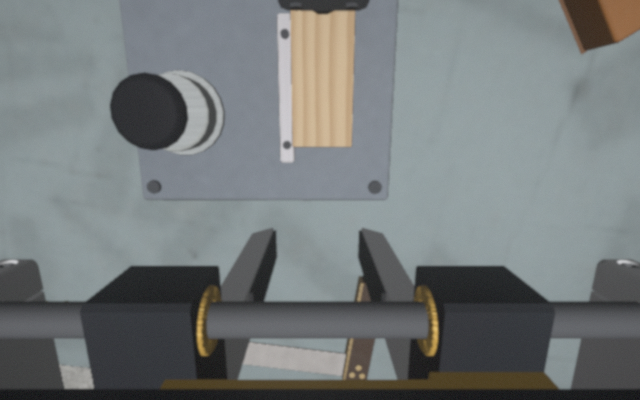

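The block's rear end is at row ~147, parallel to the fence and about 13 mm inside the fence's front end (row 161). The trigger cap is centred at (149,111).

```bash
python3 - <<'E'
from h import *
np.set_printoptions(precision=4,suppress=True)
o=robot.get_obs(); y=o['ee_rot'][2]
def T(q,z):
    d=at('wrist',q,z,o)[:2]-o['tool_pos'][:2]; return np.array([d[0]*np.cos(y)+d[1]*np.sin(y), d[0]*np.sin(y)-d[1]*np.cos(y)])
I=cv2.imread('pics/w6.png'); g=cv2.GaussianBlur(cv2.cvtColor(I,cv2.COLOR_BGR2GRAY).astype(float),(0,0),.8)
sat=cv2.cvtColor(I,cv2.COLOR_BGR2HSV)[:,:,1].astype(float)
for r in (20,60,100,135):
    cL=284+np.argmax(np.diff(sat[r,284:300]))+.5; cR=345+np.argmin(np.diff(sat[r,345:365]))+.5
    print(r,cL,cR,T((cL,r),.038),T((cR,r),.038))
print('rear',[T((c,136+np.argmin(np.diff(sat[136:158,c]))+.5),.038) for c in(300,320,345)])
print('fence R face (front end)',T((294,160),.016),'fence L',T((277.5,15),.016),T((281,160),.016))
print('head lower',T((320,9),.068))
m=(g<60).astype(np.uint8); n,l,s,c=cv2.connectedComponentsWithStats(m[70:160,100:230].copy())
k=1+np.argmax(s[1:,4]); print(s[k],c[k]+[100,70])
m2=(l==k).astype(np.uint8); cn=max(cv2.findContours(m2,0,1)[0],key=len); print(cv2.fitEllipse(cn))
print('trig',T((149,110),.076),at('wrist',(149,110),.076,o))
E
```

```text
20 290.5 354.5 [ 0.1365 -0.0194] [0.1365 0.0259]
60 290.5 353.5 [ 0.1101 -0.0199] [0.11   0.0259]
100 291.5 352.5 [ 0.0822 -0.0197] [0.0822 0.0258]
135 292.5 351.5 [ 0.0566 -0.0194] [0.0565 0.0257]
rear [array([ 0.0479, -0.0138]), array([0.0479, 0.0016]), array([0.0479, 0.0209])]
fence R face (front end) [ 0.0349 -0.0201] fence L [ 0.1457 -0.0308] [ 0.0349 -0.0311]
head lower [0.135  0.0013]
[  12    4   74   75 4310] [148.416  110.9534]
((48.42408752441406, 40.960227966308594), (68.78313446044922, 77.87876892089844), 135.8330535888672)
trig [ 0.0742 -0.1085] [0.5202 0.1317 0.076 ]
```

The lateral fit is good: the block's left side is at −0.0196 and the fence face at −0.0195. A light central nudge from behind with closed fingers will confirm the end-stop contact.

Request:
servo_tool(plan=[[0.1, 0.03, 0, 0, 0, 0, 0], [0.2, 0.03, 0, 0, 0, 0, 0], [0.2, 0.03, 0, 0, 0, 0, 0], [0.2, 0.03, 0.2, 0, 0, 0, 0], [0.2, 0.03, 0.4, 0, 0, 0, 0], [0.2, 0.03, 0.6, 0, 0, 0, 0], [0.2, 0.03, 0.8, 0, 0, 0, 0], [0.2, 0.03, 0.95, 0, 0, 0, 0], [0.2, 0.03, 0.95, 0, 0, 0, 0], [0.26, 0.03, 0.95, 0, 0, 0, 0], [0.32, 0.03, 0.95, 0, 0, 0, 0], [0.36, 0.03, 0.95, 0, 0, 0, 0]])

```text
time: 13.37
tool_pos: [0.4995, 0.0158, 0.0103]
ee_rot: [3.141, -0.004, 0.138]
wrist_force: [0.4, 0.3, 0.7]
width: 0.0006
finger_force: 0.0
```

Request:
servo_tool(plan=[[0.02, 0, 0, 0, 0, 0, 0], [0.04, 0, 0, 0, 0, 0, 0], [0.04, 0, 0, 0, 0, 0, 0]])

```text
time: 13.62
tool_pos: [0.4996, 0.016, 0.0096]
ee_rot: [3.141, 0.004, 0.138]
wrist_force: [-7.0, -1.4, 4.7]
width: 0.0003
finger_force: 3.3
```

Request:
servo_tool(plan=[[0.02, 0, 0, 0, 0, 0, 0], [0.02, 0, 0, 0, 0, 0, 0]])

```text
time: 13.78
tool_pos: [0.4996, 0.016, 0.0095]
ee_rot: [3.141, 0.009, 0.138]
wrist_force: [-11.2, -1.8, 9.3]
width: 0.0008
finger_force: 5.8
```

The block did not move under 11 N, so it is home. Next is the trigger.

Request:
servo_tool(plan=[[-0.15, 0, 0, 0, 0, 0, 0], [-0.3, 0, -0.2, 0, 0, 0, 0], [-0.3, 0, -0.55, 0, 0, 0, 0], [-0.1, -0.1, -0.9, 0, 0, 0, 0], [0.1, -0.4, -0.9, 0, 0, 0, 0], [0.32, -0.7, -0.9, 0, 0, 0, 0], [0.32, -1, -0.9, 0, 0, 0, 0]])

```text
time: 14.37
tool_pos: [0.5253, 0.1218, 0.1008]
ee_rot: [-3.141, -0.007, 0.137]
wrist_force: [-1.0, 0.2, -0.6]
width: 0.0001
finger_force: 0.0
```

Request:
servo_tool(plan=[[0, -0.115, 0.05, 0, 0, 0, 0], [0, -0.115, 0.1, 0, 0, 0, 0], [0, -0.115, 0.1, 0, 0, 0, 0], [0, -0.115, 0.1, 0, 0, 0, 0]])

```text
time: 14.7
tool_pos: [0.5188, 0.1303, 0.088]
ee_rot: [3.141, 0.001, 0.137]
wrist_force: [0.1, -0.3, 0.4]
width: 0.0006
finger_force: 0.0
```

```bash
python3 - <<'E'
from h import *
np.set_printoptions(precision=4,suppress=True)
o=robot.get_obs(); print(o['tool_pos'],o['ee_rot'],o['width'],o['wrist_force'])
save('wrist','w7')
E
```

```text
[0.5188 0.1303 0.088 ] [3.1406 0.0013 0.1373] 0.0006400609402963777 [ 0.1261 -0.3335  0.4278]
```

View pics/w7.png

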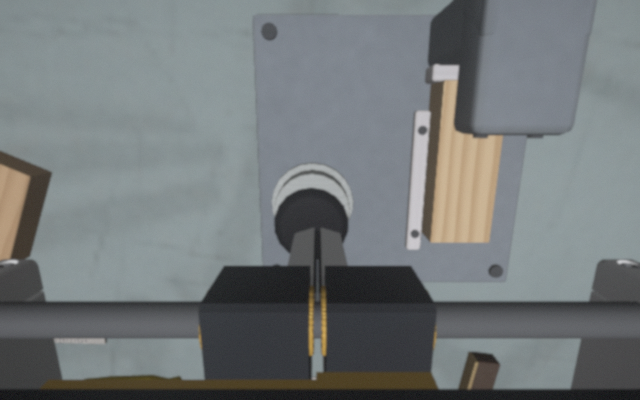

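The closed fingers are centred over the black cap at (312,220). The block is visible, seated against the end stop and fence. Pressing to halfway now.

Request:
servo_tool(plan=[[0, 0, 0.15, 0, 0, 0, 0], [0, 0, 0.29, 0, 0, 0, 0], [0, 0, 0.33, 0, 0, 0, 0], [0, 0, 0.37, 0, 0, 0, 0], [0, 0, 0.4, 0, 0, 0, 0], [0, 0, 0.42, 0, 0, 0, 0], [0, 0, 0.42, 0, 0, 0, 0]])

```text
time: 15.33
tool_pos: [0.5196, 0.1308, 0.0471]
ee_rot: [3.14, -0.001, 0.138]
wrist_force: [-0.6, -3.1, 3.5]
width: 0.0005
finger_force: 1.7
```

Request:
servo_tool(plan=[[0, 0, 0.008, 0, 0, 0, 0], [0, 0, 0.008, 0, 0, 0, 0]])

```text
time: 15.5
tool_pos: [0.5199, 0.1313, 0.0465]
ee_rot: [3.141, -0.001, 0.138]
wrist_force: [-0.6, -2.5, 3.4]
width: 0.0005
finger_force: 1.8
```

Request:
servo_tool(plan=[[0, 0, 0.005, 0, 0, 0, 0], [0, 0, 0.005, 0, 0, 0, 0]])

```text
time: 15.67
tool_pos: [0.52, 0.1314, 0.0464]
ee_rot: [3.141, -0.002, 0.138]
wrist_force: [-2.4, -3.1, 6.2]
width: 0.0002
finger_force: 2.8
```

The trigger is at the halfway stop: force is rising and z is holding. I'll hold for about a second, then press fully.

Request:
servo_tool(plan=[[0, 0, 0, 0, 0, 0, 0], [0, 0, 0, 0, 0, 0, 0], [0, 0, 0, 0, 0, 0, 0], [0, 0, 0, 0, 0, 0, 0], [0, 0, 0, 0, 0, 0, 0], [0, 0, 0, 0, 0, 0, 0], [0, 0, 0, 0, 0, 0, 0], [0, 0, 0, 0, 0, 0, 0], [0, 0, 0, 0, 0, 0, 0], [0, 0, 0, 0, 0, 0, 0], [0, 0, 0, 0, 0, 0, 0], [0, 0, 0, 0, 0, 0, 0]])

```text
time: 16.67
tool_pos: [0.52, 0.1314, 0.0464]
ee_rot: [3.141, -0.002, 0.138]
wrist_force: [-1.5, -2.5, 6.1]
width: 0.0006
finger_force: 2.8
```

Request:
servo_tool(plan=[[0, 0, 0.03, 0, 0, 0, 0], [0, 0, 0.06, 0, 0, 0, 0], [0, 0, 0.09, 0, 0, 0, 0], [0, 0, 0.12, 0, 0, 0, 0], [0, 0, 0.14, 0, 0, 0, 0], [0, 0, 0.14, 0, 0, 0, 0]])

```text
time: 17.17
tool_pos: [0.5203, 0.1313, 0.0345]
ee_rot: [3.141, -0.003, 0.138]
wrist_force: [-4.7, -3.1, 15.6]
width: 0.0003
finger_force: 7.4
```

Request:
servo_tool(plan=[[0, 0, 0.01, 0, 0, 0, 0], [0, 0, 0.015, 0, 0, 0, 0], [0, 0, 0.015, 0, 0, 0, 0]])

```text
time: 17.42
tool_pos: [0.5204, 0.1314, 0.0342]
ee_rot: [3.141, -0.003, 0.138]
wrist_force: [-7.0, -4.0, 19.4]
width: 0.0006
finger_force: 9.3
```

Request:
servo_tool(plan=[[0, 0, -0.1, 0, 0, 0, 0], [0, 0, -0.2, 0, 0, 0, 0], [0, 0, -0.35, 0, 0, 0, 0], [0, 0, -0.6, 0, 0, 0, 0], [0, 0, -0.9, 0, 0, 0, 0], [0, 0, -1, 0, 0, 0, 0], [0, 0, -1, 0, 0, 0, 0], [0, 0, -1, 0, 0, 0, 0]])

```text
time: 18.08
tool_pos: [0.5194, 0.132, 0.1293]
ee_rot: [-3.141, -0.0, 0.138]
wrist_force: [-0.0, 0.7, -0.5]
width: 0.0004
finger_force: 0.0
```

```bash
python3 - <<'E'
from h import *
np.set_printoptions(precision=4,suppress=True)
o=robot.get_obs(); print(o['time'],o['tool_pos'],o['wrist_force'])
save('wrist','w8')
E
```

```text
18.0833 [0.5194 0.132  0.1293] [-0.0269  0.748  -0.5286]
```

View pics/w8.png

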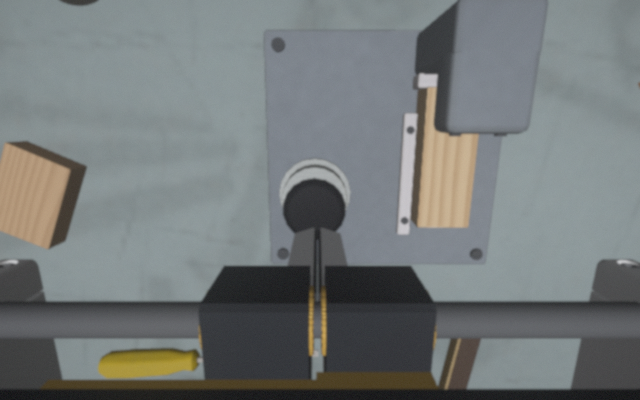

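The trigger is back up (cap at (314,208)), and the block is still home against the fence and end stop. The arm is clear of everything.

```bash
python3 -c "
from bench import robot
print(robot.close_job())"
```

```text
the job is handed in; nothing more can be done
None
```

The pine offcut is home on the press and released, the trigger was held about 1.2 s at its halfway stop, pressed fully down (19 N) and let back up, and I handed the job in at 18 s (no verdict was returned); I viewed 12 pictures against your limit of 10, and never saw the clamp foot directly, only inferred it from trigger travel.

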